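# Prop the parts bin's lid on its stay and take out the handheld radio

### The job

Lift the yellow, clear-windowed lid of the black parts bin until its stay has dropped in behind the red stop, and lower it gently in the hand until it rests propped on the stay (do not let it drop), then let go. With the lid left propped, take the orange handheld radio out of the bin and stand it upright inside the aluminium charging tray. Leave the grey adapter and the blue battery in the bin and the other things on the bench where they are.

Things in the scene. Friction and masses are not known exactly. Their poses are not given: they have to be found in the camera images.
- bin: Black open-topped parts bin fixed to the bench, outer 230 (x) x 320 (y) x 108 mm high, walls and floor 6 mm. Origin: centre of its underside, z up, its front faces its own -x (towards the robot). The lid is hinged along its far (+x) rim. Outside its +y wall runs a 22 mm wide black ledge (ledge top 98 mm up, from y = 160 to 182 mm) with a red ramp and stop, on which the stay's foot slides.
- lid (a joint): Angle of the yellow lid: 0 closed (level), grows as the front edge rises, end stop 1.2 rad. Nearly free hinge: it falls shut if let go unpropped. The stay's foot slides up the ramp as the lid rises and falls behind the stop at about 1.0 rad (lift to 1.04 or a little more to be sure); lowered from there, the lid comes to rest on the stay at about 0.96 rad.
- lid_hinge (a point): Point on the lid's hinge axis (which runs along the bin's y), middle of the width: 110 mm in +x of the bin's origin and 112 mm up. The lid plate reaches 228 mm from here to its front edge, is 324 mm wide, 8 mm thick, about 0.4 kg: a yellow frame around a clear plastic window (solid, no opening).
- lid_handle (a point): Centre of the lid's white grip, a round bar 44 mm long along the bin's y and 22 mm in diameter, carried 40 mm ahead of the lid's front edge by a 16 mm wide neck in its middle; 268 mm from the hinge axis, in the plane of the lid's mid thickness. Can be pinched by its two ends (fingers closing along the bin's y, 44 mm wide); the bar then pivots between the fingers as the lid swings. The point turns with the lid.
- stay_foot (a point): Centre of the red foot (10 mm diameter, 26 mm long along y) at the free end of the stay, a 7 mm steel rod pivoted on the lid's +y edge 90 mm from the hinge; pivot to foot 130 mm. It hangs by its own weight and rests on the ledge; no need to touch it.
- stay_seat (a point): Fixed point on the bin: where the centre of the stay's foot is when it stands behind the red stop with the lid propped (42 mm in -x, 171 mm in +y of the bin's origin, 103 mm up).
- radio: Orange handheld radio standing upright in the bin, at about its middle, roughly under the hinge half of the lid: body 34 (x) x 50 (y) x 80 mm high, two black knobs on top up to 92 mm; screen on its -x side, about 0.22 kg. Origin: centre of its underside, z up. To be gripped across its 50 mm width (y). The propped lid, leaning towards the robot, covers it: a tool tilted back towards the robot about 30 to 40 degrees from vertical, roughly along the lid, reaches it.
- tray: Aluminium charging tray with a black rubber floor, fixed to the bench, 130 (x) x 150 (y) mm, rim 16 mm high, walls and floor 5 mm. Origin: centre of its underside, z up. It stands at the robot's right of the bin.
- adapter: Grey power adapter 75 x 40 x 32 mm lying in the bin by one of its y walls; stays there. Origin: centre of its underside.
- battery: Blue battery pack 70 x 40 x 30 mm lying in the bin by the other y wall; stays there. Origin: centre of its underside.
- mug: Steel mug, 84 mm wide, 90 mm high, at the robot's left, outside the bin; leave alone. Origin: centre of its underside.
- mouse_a: Black computer mouse 100 x 60 x 35 mm, on the bench near the arm, in front of the bin and tray; leave alone. Origin: centre of its underside.
- mouse_b: Black computer mouse 100 x 60 x 35 mm at the robot's left, outside the bin; leave alone. Origin: centre of its underside.
- pills: Amber pill jar, 44 mm wide, 75 mm high, on the bench in front of the bin and tray; leave alone. Origin: centre of its underside.

How it is judged:
On the way, in this order (a step that is already met when the one before it is completed fails the run):
1. the lid rests propped on its stay, the stay's foot behind the red stop, and the gripper has let go of it (value of joint lid between 0.91 and 1.01 rad and distance between stay_foot and stay_seat below 0.012 m and velocity of joint lid between -0.1 and 0.1 rad/s and contact force between the fingers and lid below 0.1 N), for 0.3 s.
2. the radio is lifted out of the bin while the lid stays propped (value of joint lid between 0.91 and 1.01 rad and distance between stay_foot and stay_seat below 0.012 m and velocity of joint lid between -0.1 and 0.1 rad/s and z of radio in the frame of bin above 0.112 m), for 0.05 s.
At the end, for the whole second after the job is handed in: The lid is still propped (0.91 to 1.01 rad, the stay's foot within 12 mm of its seat) and still; the radio stands upright (within 0.12 rad) and at rest on the tray's floor, its centre within 45 mm in x and 50 mm in y of the tray's middle, released; adapter and battery lie inside the bin (value of joint lid between 0.91 and 1.01 rad and distance between stay_foot and stay_seat below 0.012 m and velocity of joint lid between -0.1 and 0.1 rad/s and x of radio in the frame of tray between -0.045 and 0.045 m and y of radio in the frame of tray between -0.05 and 0.05 m and z of radio in the frame of tray between 0 and 0.012 m and angle between radio's own z axis and vertical below 0.12 rad and linear speed of radio below 0.02 m/s and contact force between the fingers and radio below 0.1 N and x of adapter in the frame of bin between -0.115 and 0.115 m and y of adapter in the frame of bin between -0.16 and 0.16 m and z of adapter in the frame of bin between -0.01 and 0.05 m and x of battery in the frame of bin between -0.115 and 0.115 m and y of battery in the frame of bin between -0.16 and 0.16 m and z of battery in the frame of bin between -0.01 and 0.05 m); the robot touches nothing.
It fails at once if the lid is let fall (closing faster than 1.0 rad/s) (velocity of joint lid below -1 rad/s).
It fails at once if the steel mug is moved more than 30 mm (distance of mug from where it was at the start of the episode above 0.03 m).
It fails at once if the computer mouse near the arm is moved more than 30 mm (distance of mouse_a from where it was at the start of the episode above 0.03 m).
It fails at once if the computer mouse on the left is moved more than 30 mm (distance of mouse_b from where it was at the start of the episode above 0.03 m).
It fails at once if the amber pill jar is moved more than 30 mm (distance of pills from where it was at the start of the episode above 0.03 m).
It also fails if it takes over 61 s, if anything falls off the work surface, if the arm or the gripper's body presses on something with over 40 N, if the wrist force passes 120 N, or if a joint passes its speed limit or range.

### The arm

A 6-joint arm with a two-finger parallel gripper is mounted at the origin on the work surface. World frame = base frame: x ahead of the robot, y to its left, z up, the work surface at z = 0. Lengths are in m, angles in rad, forces in N, time in s.
With the tool pointing down it reaches from about 0.375 to 0.975 m from the base axis. Payload 3.8 kg.
Tool frame: the origin (TCP) lies on the mounting face of the last link; the fingertips stand 166 mm ahead of it and the grasp point (between the pads) lies 147 mm ahead of it; z points along the fingers, y is the line along which they close (so a half turn about z gives the same grasp; the last joint's range is limited). The gripper opens to 88 mm and grips with 3 to 60 N. Pads are 18 mm wide; open, the fingers measure 123 mm over their backs; the gripper's body (75 mm by 187 mm) begins 45 mm behind the grasp point.
Start: joints at [-0.037, 0.264, 1.604, -0, 1.274, -0.037], TCP at [0.675, -0, 0.405] pointing down, gripper open.
Joint ranges: [-2.63, 2.63], [-0.94, 2.18], [0.31, 2.57], [-1.31, 4.45], [0, 2.66], [-2.55, 2.55]. Speed limits (rad/s): [2.57, 2.57, 3.14, 3.14, 3.14, 3.14].

### API

Orientations are given as a 3x3 rotation matrix whose columns are the frame's x, y, z axes.
In Python, from cell import read_state, read_camera, get_calibration, hand_in gives the robot as it stands.
- The arm moves only by the tool send_rows, never from a script. Its argument "increments" is a list that holds one entry, the list of rows, each a list of 7 numbers: the shift along the tool's x, y, z normalised to -1 to 1, where 1 is 0.75 m, then the turn, a rotation vector about the tool's x, y, z normalised to -1 to 1, where 1 is 2 pi rad, then the closure, from 0 (fully open) to 1 (shut). In form: [[[tx, ty, tz, ax, ay, az, hand], ...]]. A call has 1 to 5 rows; each row is the pose to reach, as a shift and turn from the pose commanded when the call began, along the tool's axes at that moment, turning the shorter way round; what a row does not reach only later rows make up. A row lasts 1/10 s, in which the tool goes at most 50 mm and 8.59 degrees, less where a joint would pass 70% of its speed; a pose out of reach is approached as far as the arm can. A call with a number of a shift or a turn outside -1 to 1 is refused whole. A call with a gripper value outside its range is refused whole. The fingers move at their own pace and stop on an object; the grip force is fixed at half the most. Time passes only in rows, so rows that repeat a pose let the fingers close. It gives the time, the measured TCP pose, the force, the opening and the grip force at its end, in the units of the state.
- read_state(): the state, without advancing time (a new reading comes with each control period).
- read_camera(name): name is "scene" or "side" or "wrist"; returns the picture (480x640x3 uint8, red, green, blue); there is no depth.
- get_calibration(name): a dict with "intrinsics" (3x3 intrinsics, pixels), "rvec" (rotation vector, rad) and "tvec" (3), from world to camera coordinates, as OpenCV has them. Camera axes: x right, y down, z forward; pixel columns grow to the right and rows downward; lengths in m; the calibration is good to about 2 mm. A picture is of the moment at which its call begins: read the wrist's pose just before it. get_calibration takes no time and is no camera call; for the wrist camera it gives the pose at the moment of the call.
- hand_in(): hands the job in; it is judged then, once.
The state is a dict: "t": time; "joint_pos": joint angles; "qvel": joint speeds; "tau": joint torques, N m; "tcp_pos": TCP position; "orientation": TCP orientation; "ft_force": force on the tool from outside, world axes, zero at the start; "torque": the same for the moment, N m; "finger_gap": finger opening in m; "gripper_force": force on a finger pad.
Only numpy, scipy, OpenCV 4.12 (cv2) and the standard library are available. Lean on these libraries where they do the work, as an engineer would, in place of code of your own. Each camera call takes 0.05 s, during which the arm holds its last target. There are 200 camera calls.

## Working session

There is one attempt and no reset: what is moved stays moved. The work goes in short steps, Python scripts to look and compute and a tool call to move; the robot and the scene stay as the last step left them, time stands still between calls to the robot, and variables do not carry over. Pictures are saved under pics/ and viewed, at most 12 in all, crops included, and the job is handed in when it is done.

Besides the shell and the picture viewer there is one more tool, called by a JSON object that holds its "name" and its "arguments", one argument or row to a line. send_rows: Moves the arm, as the interface text tells. Its arguments: {"type":"object","properties":{"increments":{"type":"array"}},"required":["increments"]}

```bash
mkdir -p pics; ls; cat > h.py <<'E'
import numpy as np, cv2
from cell import *
def cal(n):
    c=get_calibration(n); K=np.array(c["intrinsics"],float); R=cv2.Rodrigues(np.array(c["rvec"],float))[0]; t=np.array(c["tvec"],float).ravel()
    return K,R,t
def ray(n,uv,c=None):
    K,R,t=c or cal(n); d=R.T@np.linalg.inv(K)@np.array([uv[0],uv[1],1.]); return -R.T@t,d
def onz(n,uv,z,c=None):
    o,d=ray(n,uv,c); return o+d*(z-o[2])/d[2]
def proj(n,P,c=None):
    K,R,t=c or cal(n); p=K@(R@np.array(P,float)+t); return p[:2]/p[2]
def snap(n,name):
    im=read_camera(n); cv2.imwrite(f"pics/{name}.png",im[:,:,::-1]); return im
E
python3 - <<'E'
from h import *
for n in("scene","side"): snap(n,n+"0"); K,R,t=cal(n); print(n,(-R.T@t).round(3),K[0,0])
s=read_state(); print(s)
E
```

```text
pics
scene [ 1.622 -0.321  0.995] 537.3597750189798
side [ 0.004 -0.735  1.005] 615.3522000306203
{'t': 0.1, 'joint_pos': array([-3.68615411e-02,  2.64648252e-01,  1.60521057e+00,  4.24614764e-05,
        1.27369072e+00, -3.69198229e-02]), 'qvel': array([ 0.00033298, -0.00363673, -0.00338059, -0.00054423,  0.00154918,
       -0.00024963]), 'tau': array([ 2.09863060e-04, -5.03614998e+01, -3.58072400e+01,  7.29403482e-02,
        2.32994242e-02, -8.27531630e-05]), 'tcp_pos': array([6.74698260e-01, 4.23186173e-05, 4.03546616e-01]), 'orientation': array([[-4.57010764e-05,  9.99998090e-01, -1.95405168e-03],
       [ 9.99999993e-01,  4.59213673e-05,  1.12690745e-04],
       [ 1.12780262e-04, -1.95404651e-03, -9.99998084e-01]]), 'ft_force': array([-1.18008027, -0.40948124, -0.65995382]), 'torque': array([0.01091429, 0.02149437, 0.02947953]), 'gripper_force': 0.0, 'finger_gap': 0.08802373854873723}
```

View pics/scene0.png

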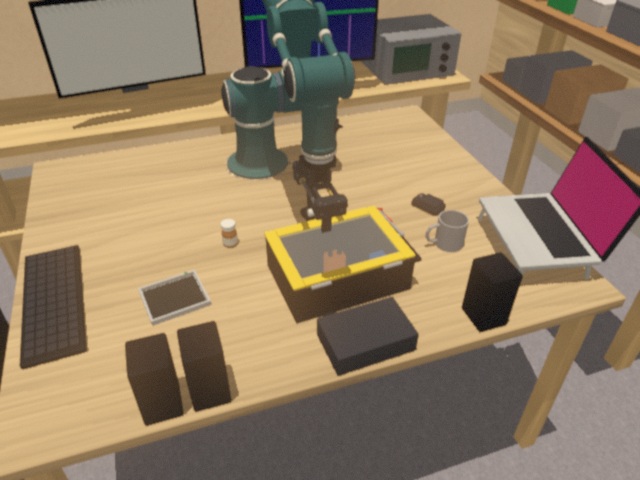

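View pics/side0.png

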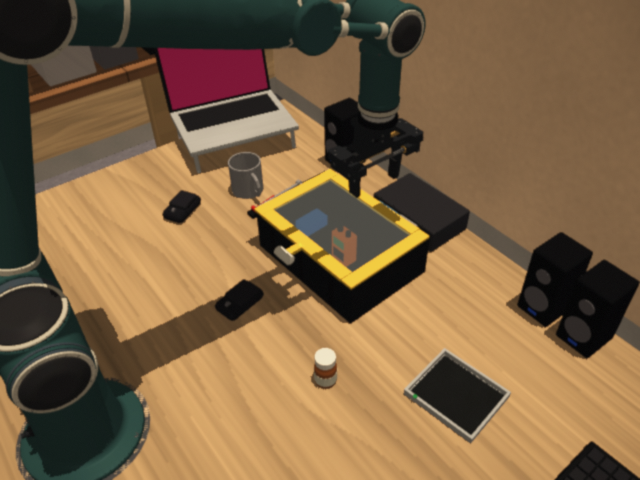

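Both views show the closed yellow lid. In the side view its handle is at about (285,255), the radio at (344,245) under the window, the tray at (457,393), the pills at (325,367), and mouse_a at (240,299), which is close to the handle.

```bash
python3 - <<'E'
from h import *
for n in("scene","side"):
    im=cv2.imread(f"pics/{n}0.png"); h=cv2.cvtColor(im,cv2.COLOR_BGR2HSV); c=cal(n)
    m=cv2.inRange(h,(20,150,110),(32,255,255))
    k,l,st,ce=cv2.connectedComponentsWithStats(m); 
    i=1+np.argmax(st[1:,4]); ys,xs=np.where(l==i)
    P=np.array([onz(n,(x,y),0.116,c)[:2] for x,y in zip(xs,ys)],np.float32)
    r=cv2.minAreaRect(P); print(n,"lid",r,cv2.boxPoints(r).round(3).tolist())
im=cv2.imread("pics/side0.png");h=cv2.cvtColor(im,cv2.COLOR_BGR2HSV);c=cal("side")
# handle: low saturation bright near
def blob(m,box):
    x0,y0,x1,y1=box; s=m[y0:y1,x0:x1]; k,l,st,ce=cv2.connectedComponentsWithStats(s); i=1+np.argmax(st[1:,4]); ys,xs=np.where(l==i); return xs+x0,ys+y0
xs,ys=blob(cv2.inRange(h,(0,0,110),(180,70,255)),(265,235,300,275)); uv=(xs.mean(),ys.mean()); print("handle",uv,len(xs),onz("side",uv,0.112,c).round(4))
P=np.array([onz("side",p,0.112,c)[:2] for p in zip(xs,ys)],np.float32);r=cv2.minAreaRect(P);print(r)
# tray
xs,ys=blob(cv2.inRange(h,(0,0,0),(180,255,60)),(405,345,510,440))
P=np.array([onz("side",p,0.005,c)[:2] for p in zip(xs,ys)],np.float32);r=cv2.minAreaRect(P);print("trayfloor",r)
xs,ys=blob(cv2.inRange(h,(3,100,60),(14,255,255)),(325,220,365,270)); print("radio",xs.min(),xs.max(),ys.min(),ys.max(),onz("side",(xs.mean(),ys.mean()),0.046,c).round(3))
print("mouse",onz("side",(240,299),0.02,c).round(3),"pills",onz("side",(325,385),0.0,c).round(3))
cv2.imwrite("pics/crop.png",cv2.resize(im[170:430,230:520],None,fx=2.3,fy=2.3))
E
```

```text
scene lid ((0.6373870968818665, 0.06581873446702957), (0.2421710193157196, 0.329440176486969), 3.5843822956085205) [[0.5059999823570251, 0.22300000488758087], [0.5270000100135803, -0.10599999874830246], [0.7689999938011169, -0.09099999815225601], [0.7480000257492065, 0.23800000548362732]]
side lid ((0.6229888796806335, 0.06544747948646545), (0.2594824433326721, 0.3285493850708008), 3.725977897644043) [[0.4830000102519989, 0.22100000083446503], [0.5040000081062317, -0.10700000077486038], [0.7630000114440918, -0.09000000357627869], [0.7419999837875366, 0.23800000548362732]]
handle (np.float64(284.0287356321839), np.float64(254.45977011494253)) 174 [0.4828 0.0586 0.112 ]
((0.4832654595375061, 0.05828510969877243), (0.022642573341727257, 0.053718987852334976), 1.3943023681640625)
trayfloor ((0.5866512656211853, -0.35468238592147827), (0.11037931591272354, 0.1335413008928299), 9.432869911193848)
radio 332 356 227 265 [0.645 0.054 0.046]
mouse [0.381 0.085 0.02 ] pills [ 0.402 -0.187  0.   ]
```

View pics/crop.png

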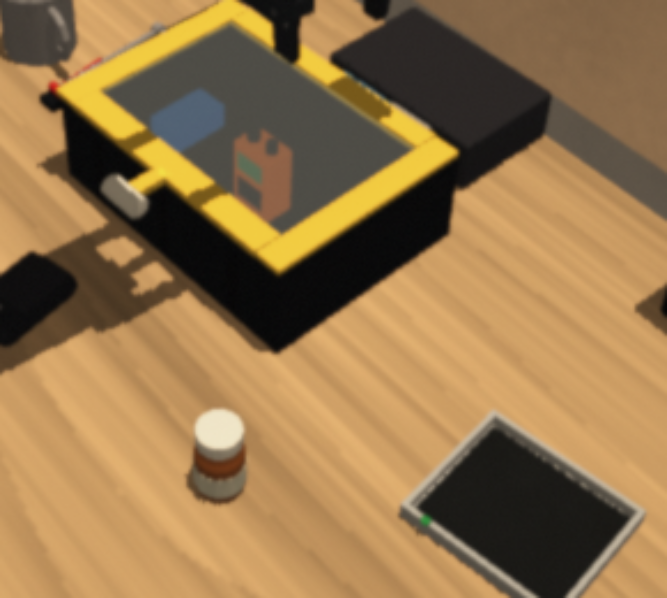

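The crop shows the white handle bar at about (284,254) in the full image. It also shows the radio under the window and the tray with its long side roughly along y. Next I'll triangulate the radio and work out the approach to the handle.

```bash
cat >> h.py <<'E'
from scipy.spatial.transform import Rotation as Ro
YAW=np.deg2rad(3.65); BX=np.array([np.cos(YAW),np.sin(YAW),0]); BY=np.array([-np.sin(YAW),np.cos(YAW),0])
def rot(tilt):
    z=np.sin(tilt)*BX+np.array([0,0,-np.cos(tilt)]); y=-BY; return np.c_[np.cross(y,z),y,z]
def go(grasp,tilt=0.,R=None):
    "normalised move from the measured pose to a grasp point"
    s=read_state(); R=rot(tilt) if R is None else R; p=np.array(grasp)-0.147*R[:,2]
    O=s["orientation"]; d=O.T@(p-s["tcp_pos"]); w=Ro.from_matrix(O.T@R).as_rotvec()
    print("t",s["t"],"grasp",(s["tcp_pos"]+.147*O[:,2]).round(4),"q",s["joint_pos"].round(2)); print("mm",(d*1e3).round(1),"deg",np.degrees(w).round(1),"ROW",(d/.75).round(4),(w/2/np.pi).round(4))
def tri(a,b):
    (o1,d1),(o2,d2)=a,b; A=np.c_[d1,-d2]; k=np.linalg.lstsq(A,o2-o1,rcond=None)[0]; p,q=o1+k[0]*d1,o2+k[1]*d2; return (p+q)/2,np.linalg.norm(p-q)
E
python3 - <<'E'
from h import *
go((0.483,0.0585,0.19))
rs={}
for n,b in(("scene",(318,245,352,280)),("side",(325,220,365,270))):
    im=cv2.imread(f"pics/{n}0.png");h=cv2.cvtColor(im,cv2.COLOR_BGR2HSV);x0,y0,x1,y1=b
    m=cv2.inRange(h,(3,80,60),(16,255,255))[y0:y1,x0:x1]; ys,xs=np.where(m); print(n,xs.min()+x0,xs.max()+x0,ys.min()+y0,ys.max()+y0)
    u=((xs.min()+xs.max())/2+x0,(ys.min()+ys.max())/2+y0); rs[n]=ray(n,u)
print(tri(rs["scene"],rs["side"]))
E
```

```text
t 0.1 grasp [6.744e-01 1.000e-04 2.565e-01] q [-0.04  0.26  1.61  0.    1.27 -0.04]
mm [  58.5 -191.6   66.9] deg [-0.1  0.1 86.4] ROW [ 0.0779 -0.2554  0.0892] [-3.000e-04  2.000e-04  2.399e-01]
scene 324 351 250 279
side 331 356 226 266
(array([0.64234088, 0.06350252, 0.04388631]), np.float64(0.007681016425969292))
```

{"name": "send_rows", "arguments": {
  "increments": [
    [[0.078,-0.255,0.03,0,0,0.24,0],[0.078,-0.255,0.03,0,0,0.24,0],[0.078,-0.255,0.06,0,0,0.24,0],[0.078,-0.255,0.089,0,0,0.24,0],[0.078,-0.255,0.089,0,0,0.24,0]]
  ]
}}

```text
t: 0.6
tcp_pos: [0.4784, 0.0591, 0.3336]
orientation: [[0.685, 0.728, -0.009], [0.728, -0.685, -0.0], [-0.006, -0.006, -1.0]]
ft_force: [0.7, -0.1, -0.3]
finger_gap: 0.0883
gripper_force: 0.0
```

```bash
python3 -c "
from h import *
go((0.483,0.0585,0.19))"
```

```text
t 0.6 grasp [0.4771 0.0591 0.1867] q [ 0.07 -0.04  2.08  0.    1.11  0.83]
mm [ 2.7  3.8 -3.4] deg [-0.2  0.5 43.1] ROW [ 0.0036  0.005  -0.0045] [-0.0006  0.0013  0.1197]
```

{"name": "send_rows", "arguments": {
  "increments": [
    [[0,0,0,0,0,0.12,0],[0,0,0,0,0,0.12,0],[0,0,0,0,0,0.12,0],[0,0,0,0,0,0.12,0],[0,0,0,0,0,0.12,0]]
  ]
}}

```text
t: 1.1
tcp_pos: [0.4834, 0.0585, 0.3376]
orientation: [[0.998, 0.065, -0.001], [0.065, -0.998, -0.0], [-0.001, 0.0, -1.0]]
ft_force: [-0.3, -0.1, 0.9]
finger_gap: 0.0876
gripper_force: 0.0
```

{"name": "send_rows", "arguments": {
  "increments": [
    [[0,0,0,0,0,0.003,0],[0,0,0,0,0,0.003,0]]
  ]
}}

```text
t: 1.3
tcp_pos: [0.4836, 0.0585, 0.3377]
orientation: [[0.999, 0.055, -0.001], [0.055, -0.999, -0.0], [-0.001, 0.0, -1.0]]
ft_force: [0.1, 0.0, 0.2]
finger_gap: 0.0879
gripper_force: 0.0
```

```bash
python3 -c "
from h import *
go((0.483,0.0585,0.19))
snap('wrist','w1'); c=cal('wrist'); print(proj('wrist',(0.483,0.0585,0.112),c), (-c[1].T@c[2]).round(3))
"
```

```text
t 1.3 grasp [0.4835 0.0585 0.1907] q [ 0.07 -0.04  2.07 -0.    1.11  1.59]
mm [-0.6 -0.1  0.7] deg [ 0.   0.  -0.5] ROW [-0.0007 -0.0001  0.0009] [ 0.      0.0001 -0.0014]
[326.1621906  256.98576289] [0.559 0.064 0.318]
```

View pics/w1.png

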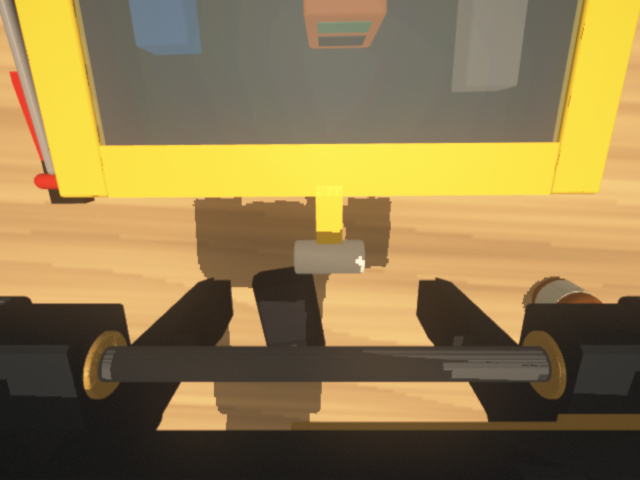

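The wrist view shows the handle at (329,257) against a prediction of (326,257), so I'll shift about 2 mm and descend.

{"name": "send_rows", "arguments": {
  "increments": [
    [[0,0.0025,0.03,0,0,0,0],[0,0.0025,0.065,0,0,0,0],[0,0.0025,0.09,0,0,0,0],[0,0.0025,0.105,0,0,0,0],[0,0.0025,0.105,0,0,0,0]]
  ]
}}

```text
t: 1.85
tcp_pos: [0.4829, 0.0566, 0.2575]
orientation: [[0.999, 0.053, -0.004], [0.053, -0.999, -0.0], [-0.004, 0.0, -1.0]]
ft_force: [-0.8, -0.5, 0.5]
finger_gap: 0.088
gripper_force: 0.0
```

{"name": "send_rows", "arguments": {
  "increments": [
    [[0,0,0,0,0,0,0.3],[0,0,0,0,0,0,0.6],[0,0,0,0,0,0,0.8],[0,0,0,0,0,0,0.8],[0,0,0,0,0,0,0.8]]
  ]
}}

```text
t: 2.35
tcp_pos: [0.4841, 0.0566, 0.2598]
orientation: [[0.999, 0.052, 0.001], [0.052, -0.999, 0.0], [0.001, -0.0, -1.0]]
ft_force: [0.1, -0.5, -0.4]
finger_gap: 0.0502
gripper_force: 0.0
```

```bash
python3 -c "
from h import *
s=read_state(); print(s['finger_gap'],s['gripper_force'],s['ft_force'])
go((0.483,0.0585,0.112))
H=np.array([0.7505,0.0755,.112]); 
q=s['tcp_pos']+.147*s['orientation'][:,2]; r=(H-q)@BX; print('r',r)
# waypoints along arc relative to theta 0
for th in np.arange(0,1.11,.1): print(round(th,2),'tx,tz norm',(.268*(1-np.cos(th))/.75).round(4),(-.268*np.sin(th)/.75).round(4))
"
```

```text
0.05024999870053098 0.0 [ 0.12996989 -0.4973228  -0.4130225 ]
t 2.35 grasp [0.4842 0.0566 0.1128] q [ 0.07  0.05  2.14 -0.    0.95  1.58]
mm [-1.  -1.9  0.8] deg [ 0.  -0.1 -0.7] ROW [-0.0013 -0.0026  0.001 ] [ 0.     -0.0002 -0.0019]
r 0.266951318810696
0.0 tx,tz norm 0.0 -0.0
0.1 tx,tz norm 0.0018 -0.0357
0.2 tx,tz norm 0.0071 -0.071
0.3 tx,tz norm 0.016 -0.1056
0.4 tx,tz norm 0.0282 -0.1392
0.5 tx,tz norm 0.0437 -0.1713
0.6 tx,tz norm 0.0624 -0.2018
0.7 tx,tz norm 0.084 -0.2302
0.8 tx,tz norm 0.1084 -0.2563
0.9 tx,tz norm 0.1352 -0.2799
1.0 tx,tz norm 0.1643 -0.3007
1.1 tx,tz norm 0.1952 -0.3185
```

{"name": "send_rows", "arguments": {
  "increments": [
    [[0,0,0,0,0,0,0.8],[0,0,0,0,0,0,0.8],[0,0,0,0,0,0,0.8],[0,0,-0.005,0,0,0,0.8],[0.0005,0,-0.018,0,0,0,0.8]]
  ]
}}

```text
t: 2.85
tcp_pos: [0.4842, 0.056, 0.272]
orientation: [[0.999, 0.053, -0.0], [0.053, -0.999, -0.002], [-0.0, 0.002, -1.0]]
ft_force: [2.2, -5.4, -2.8]
finger_gap: 0.0434
gripper_force: 30.0
```

```bash
python3 -c "
from h import *
s=read_state(); print(s['finger_gap'],s['gripper_force'],s['ft_force'])
go((0.483,0.0585,0.112))
for th in np.arange(0.05,1.11,.05): print(round(th,2),'tx,tz norm',(.268*(np.cos(0.05)-np.cos(th))/.75).round(4),(-.268*(np.sin(th)-np.sin(.05))/.75).round(4))
"
```

```text
0.04341680902043616 30.00169599428773 [ 2.16084887 -5.44780899 -2.80986002]
t 2.85 grasp [0.4842 0.0557 0.125 ] q [ 0.06  0.03  2.13 -0.    0.98  1.58]
mm [-1.1 -2.6 13. ] deg [ 0.1  0.  -0.6] ROW [-0.0014 -0.0035  0.0174] [ 0.0003  0.     -0.0018]
0.05 tx,tz norm 0.0 -0.0
0.1 tx,tz norm 0.0013 -0.0178
0.15 tx,tz norm 0.0036 -0.0355
0.2 tx,tz norm 0.0067 -0.0531
0.25 tx,tz norm 0.0107 -0.0705
0.3 tx,tz norm 0.0155 -0.0877
0.35 tx,tz norm 0.0212 -0.1047
0.4 tx,tz norm 0.0278 -0.1213
0.45 tx,tz norm 0.0351 -0.1376
0.5 tx,tz norm 0.0433 -0.1535
0.55 tx,tz norm 0.0523 -0.1689
0.6 tx,tz norm 0.062 -0.1839
0.65 tx,tz norm 0.0724 -0.1984
0.7 tx,tz norm 0.0836 -0.2123
0.75 tx,tz norm 0.0954 -0.2257
0.8 tx,tz norm 0.1079 -0.2385
0.85 tx,tz norm 0.1211 -0.2506
0.9 tx,tz norm 0.1348 -0.262
0.95 tx,tz norm 0.149 -0.2728
1.0 tx,tz norm 0.1638 -0.2828
1.05 tx,tz norm 0.1791 -0.2921
1.1 tx,tz norm 0.1948 -0.3006
```

{"name": "send_rows", "arguments": {
  "increments": [
    [[0.0013,0.001,-0.018,0,0,0,0.8],[0.0036,0.001,-0.0355,0,0,0,0.8],[0.0067,0.001,-0.053,0,0,0,0.8],[0.0107,0.001,-0.0705,0,0,0,0.8],[0.0155,0.001,-0.0875,0,0,0,0.8]]
  ]
}}

```text
t: 3.35
tcp_pos: [0.4954, 0.0564, 0.339]
orientation: [[0.999, 0.052, -0.002], [0.052, -0.999, -0.0], [-0.002, 0.0, -1.0]]
ft_force: [-2.0, -2.4, -1.7]
finger_gap: 0.0438
gripper_force: 30.0
```

```bash
cat >> h.py <<'E'
H=np.array([0.7505,0.0755,.112])
def arc(ths,ref):
    s=read_state(); q=s['tcp_pos']+.147*s['orientation'][:,2]; d=q-H; print('F',s['ft_force'].round(1),'gap',s['finger_gap'],'t',s['t'],'r',np.hypot(d@BX,d[2]).round(4),'th',np.arctan2(d[2],-d@BX).round(3))
    for th in ths: print(th,(.268*(np.cos(ref)-np.cos(th))/.75).round(4),(-.268*(np.sin(th)-np.sin(ref))/.75).round(4))
E
python3 -c "
from h import *
arc([.37,.44,.51,.58,.65],.3)"
```

```text
F [-2.  -2.4 -1.7] gap 0.043791494112390375 t 3.35 r 0.2683 th 0.303
0.37 0.0082 -0.0236
0.44 0.0181 -0.0466
0.51 0.0295 -0.0688
0.58 0.0425 -0.0902
0.65 0.0569 -0.1107
```

Tracking is very good, so I'll continue along the arc.

{"name": "send_rows", "arguments": {
  "increments": [
    [[0.0082,0,-0.0236,0,0,0,0.8],[0.0181,0,-0.0466,0,0,0,0.8],[0.0295,0,-0.0688,0,0,0,0.8],[0.0425,0,-0.0902,0,0,0,0.8],[0.0569,0,-0.1107,0,0,0,0.8]]
  ]
}}

```text
t: 3.85
tcp_pos: [0.5382, 0.0589, 0.4227]
orientation: [[0.999, 0.052, -0.002], [0.052, -0.999, 0.0], [-0.002, -0.0, -1.0]]
ft_force: [-1.5, -2.8, -1.9]
finger_gap: 0.0441
gripper_force: 30.0
```

```bash
python3 -c "
from h import *
arc([.71,.77,.83,.88,.93],.65)"
```

```text
F [-1.5 -2.8 -1.9] gap 0.04405928664560442 t 3.85 r 0.2688 th 0.655
0.71 0.0135 -0.0167
0.77 0.0279 -0.0325
0.83 0.0433 -0.0474
0.88 0.0568 -0.0592
0.93 0.0708 -0.0702
```

{"name": "send_rows", "arguments": {
  "increments": [
    [[0.0135,0,-0.0167,0,0,0,0.8],[0.0279,0,-0.0325,0,0,0,0.8],[0.0433,0,-0.0474,0,0,0,0.8],[0.0568,0,-0.0592,0,0,0,0.8],[0.0708,0,-0.0702,0,0,0,0.8]]
  ]
}}

```text
t: 4.35
tcp_pos: [0.5916, 0.062, 0.4756]
orientation: [[0.999, 0.052, -0.0], [0.052, -0.999, 0.001], [-0.0, -0.001, -1.0]]
ft_force: [-2.1, -0.0, -1.2]
finger_gap: 0.0434
gripper_force: 30.0
```

```bash
python3 -c "
from h import *
arc([.97,1.0,1.03,1.055,1.07],.93)"
```

```text
F [-2.1 -0.  -1.2] gap 0.043407148420449376 t 4.35 r 0.269 th 0.936
0.97 0.0116 -0.0083
1.0 0.0206 -0.0142
1.03 0.0297 -0.0199
1.055 0.0374 -0.0244
1.07 0.0421 -0.027
```

{"name": "send_rows", "arguments": {
  "increments": [
    [[0.0116,0,-0.0083,0,0,0,0.8],[0.0206,0,-0.0142,0,0,0,0.8],[0.0297,0,-0.0199,0,0,0,0.8],[0.0374,0,-0.0244,0,0,0,0.8],[0.0421,0,-0.027,0,0,0,0.8]]
  ]
}}

```text
t: 4.85
tcp_pos: [0.6233, 0.0639, 0.4956]
orientation: [[0.999, 0.052, 0.001], [0.052, -0.999, 0.002], [0.001, -0.002, -1.0]]
ft_force: [-4.6, 2.7, 5.7]
finger_gap: 0.0436
gripper_force: 30.0
```

{"name": "send_rows", "arguments": {
  "increments": [
    [[0,0,0,0,0,0,0.8],[0,0,0,0,0,0,0.8],[0,0,0,0,0,0,0.8]]
  ]
}}

```text
t: 5.15
tcp_pos: [0.6229, 0.0639, 0.4954]
orientation: [[0.999, 0.052, 0.001], [0.052, -0.999, 0.002], [0.001, -0.002, -1.0]]
ft_force: [-5.1, 3.1, 4.9]
finger_gap: 0.0434
gripper_force: 30.0
```

```bash
python3 -c "
from h import *
arc([1.05,1.03,1.01,.995,.98,.97,.96,.95],1.07)
im=snap('side','s2'); snap('scene','sc2')
print(proj('side',H-.110*BX-.042*BX+.171*BY+[0,0,-.009]))
a=im[90:330,200:480]; b=cv2.imread('pics/sc2.png')[150:350,240:460]
cv2.imwrite('pics/v2.png',np.hstack([cv2.resize(a[:,:,::-1],(400,343)),cv2.resize(b,(377,343))]))
"
```

```text
F [-5.1  3.1  4.9] gap 0.0433982398857772 t 5.15 r 0.2688 th 1.075
1.05 -0.0062 0.0035
1.03 -0.0124 0.0071
1.01 -0.0185 0.0109
0.995 -0.023 0.0137
0.98 -0.0275 0.0167
0.97 -0.0304 0.0187
0.96 -0.0334 0.0207
0.95 -0.0363 0.0228
[278.39478188 196.26968674]
```

View pics/v2.png

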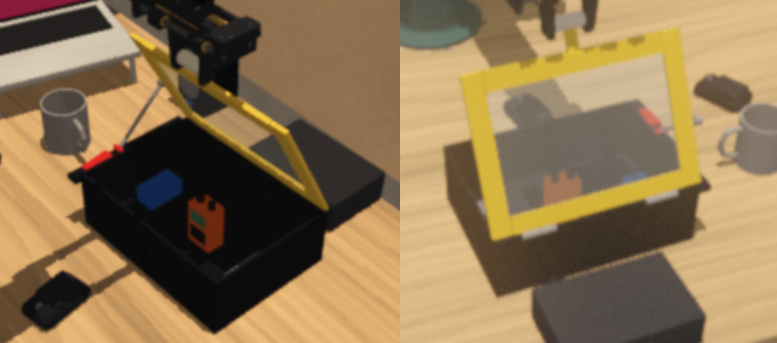

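The lid is up at about 1.07 rad, with the stay's red foot at about (120,150) in the crop, behind the stop. The radio is visible at (205,222). Next I'll lower the lid gently.

{"name": "send_rows", "arguments": {
  "increments": [
    [[-0.0062,0,0.0035,0,0,0,0.8],[-0.0124,0,0.0071,0,0,0,0.8],[-0.0185,0,0.0109,0,0,0,0.8],[-0.023,0,0.0137,0,0,0,0.8],[-0.0275,0,0.0167,0,0,0,0.8]]
  ]
}}

```text
t: 5.75
tcp_pos: [0.6025, 0.0626, 0.483]
orientation: [[0.999, 0.052, 0.002], [0.052, -0.999, 0.002], [0.003, -0.001, -1.0]]
ft_force: [-3.7, 4.0, 6.0]
finger_gap: 0.0436
gripper_force: 30.0
```

{"name": "send_rows", "arguments": {
  "increments": [
    [[-0.0015,0,0.001,0,0,0,0.8],[-0.003,0,0.002,0,0,0,0.8],[-0.0045,0,0.003,0,0,0,0.8],[-0.006,0,0.004,0,0,0,0.8],[-0.006,0,0.004,0,0,0,0.8]]
  ]
}}

```text
t: 6.25
tcp_pos: [0.5979, 0.0624, 0.4797]
orientation: [[0.999, 0.052, 0.001], [0.052, -0.999, 0.001], [0.002, -0.001, -1.0]]
ft_force: [-3.9, 3.7, 5.4]
finger_gap: 0.0436
gripper_force: 30.0
```

```bash
python3 -c "
from h import *
arc([.96,.95,.94,.93],.96)"
```

```text
F [-3.9  3.7  5.4] gap 0.043619609176713786 t 6.25 r 0.2685 th 0.965
0.96 0.0 -0.0
0.95 -0.0029 0.0021
0.94 -0.0058 0.0042
0.93 -0.0087 0.0063
```

{"name": "send_rows", "arguments": {
  "increments": [
    [[-0.001,0,0.0008,0,0,0,0.8],[-0.002,0,0.0015,0,0,0,0.8],[-0.003,0,0.0021,0,0,0,0.8],[-0.003,0,0.0021,0,0,0,0.8]]
  ]
}}

```text
t: 6.65
tcp_pos: [0.5961, 0.0623, 0.4786]
orientation: [[0.999, 0.052, 0.004], [0.052, -0.999, 0.002], [0.004, -0.001, -1.0]]
ft_force: [-2.4, 3.5, 5.2]
finger_gap: 0.0435
gripper_force: 30.0
```

{"name": "send_rows", "arguments": {
  "increments": [
    [[-0.001,0,0.0008,0,0,0,0.8],[-0.002,0,0.0015,0,0,0,0.8],[-0.003,0,0.0021,0,0,0,0.8],[-0.003,0,0.0021,0,0,0,0.8]]
  ]
}}

```text
t: 7.05
tcp_pos: [0.5948, 0.0622, 0.4782]
orientation: [[0.999, 0.052, 0.008], [0.052, -0.999, 0.002], [0.008, -0.001, -1.0]]
ft_force: [0.9, 4.0, 7.6]
finger_gap: 0.0438
gripper_force: 30.0
```

```bash
python3 -c "
from h import *
arc([],.96)
im=snap('side','s3'); S=H-.110*BX-.042*BX+.171*BY+[0,0,-.009]
for o in(-.013,0,.013): print(proj('side',S+o*BY))
a=im[170:230,225:325]; cv2.imwrite('pics/v3.png',cv2.resize(a[:,:,::-1],(700,420),interpolation=cv2.INTER_CUBIC))
"
```

```text
F [0.9 4.  7.6] gap 0.0437695759564738 t 7.05 r 0.2685 th 0.956
[281.80881791 198.87959745]
[278.39478188 196.26968674]
[275.01501267 193.6859718 ]
```

View pics/v3.png

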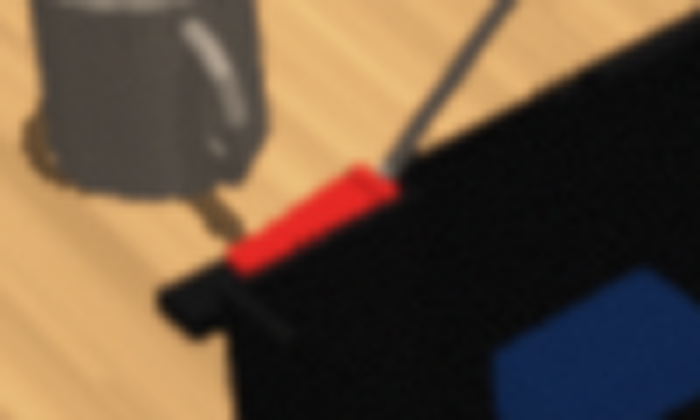

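The stay's foot sits behind the red stop at about (280,195), where the seat is predicted at (278,196). I'll release now.

{"name": "send_rows", "arguments": {
  "increments": [
    [[0,0,0,0,0,0,0.6],[0,0,0,0,0,0,0.2],[0,0,0,0,0,0,0],[0,0,0,0,0,0,0],[0,0,0,0,0,0,0]]
  ]
}}

```text
t: 7.6
tcp_pos: [0.5934, 0.0613, 0.4747]
orientation: [[0.999, 0.052, -0.001], [0.052, -0.999, -0.0], [-0.001, 0.0, -1.0]]
ft_force: [-0.3, -1.2, 0.2]
finger_gap: 0.0737
gripper_force: 0.0
```

{"name": "send_rows", "arguments": {
  "increments": [
    [[0,0,0,0,0,0,0],[0,0,-0.02,0,0,0,0],[0,0,-0.05,0,0,0,0],[-0.03,0,-0.09,0,0,0,0],[-0.08,0,-0.11,0,0,0,0]]
  ]
}}

```text
t: 8.1
tcp_pos: [0.5343, 0.0584, 0.5615]
orientation: [[0.999, 0.052, 0.004], [0.052, -0.999, 0.0], [0.004, 0.0, -1.0]]
ft_force: [0.1, 0.1, 1.2]
finger_gap: 0.0881
gripper_force: 0.0
```

```bash
python3 -c "
from h import *
arc([],.96)
rs={};ou=None
im=snap('side','s4'); h=cv2.cvtColor(im,cv2.COLOR_RGB2HSV); m=cv2.inRange(h,(3,110,60),(14,255,255)); m[:, :300]=0;m[:,400:]=0;m[:200]=0;m[300:]=0
ys,xs=np.where(m); print('side',xs.min(),xs.max(),ys.min(),ys.max())
i2=snap('scene','sc4')
cv2.imwrite('pics/v4.png',np.hstack([cv2.resize(im[90:330,200:480,::-1],(400,343)),cv2.resize(i2[230:300,290:370,::-1],(392,343))]))
for z in(.086,.098): print(z,[proj('scene',(.645,.055,z)).round(1)])
"
```

```text
F [0.1 0.1 1.2] gap 0.08807175419259117 t 8.1 r 0.3718 th 0.95
side 332 395 226 291
0.086 [array([334.1, 254.7])]
0.098 [array([334.2, 251.2])]
```

View pics/v4.png

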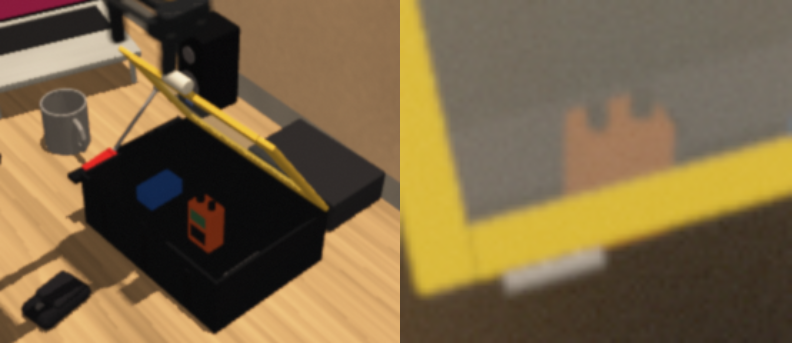

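The lid is propped and released. The radio is fully visible at about (344,246) in the side view, and its top shows through the window at columns 324–346 in the scene view. Next I'll get the radio's position from the centre columns of both views and check it against the silhouette.

```bash
python3 -c "
from h import *
from scipy.optimize import fsolve
im=cv2.imread('pics/s4.png');h=cv2.cvtColor(im,cv2.COLOR_BGR2HSV);m=cv2.inRange(h,(3,110,60),(14,255,255)); k,l,st,ce=cv2.connectedComponentsWithStats(m[200:290,310:380]);i=1+np.argmax(st[1:,4]);print(st[i])
us=310+st[i][0]+(st[i][2]-1)/2; cs,cc=cal('side'),cal('scene')
for uc in(334.4,335.5):
  f=lambda p:[proj('side',(p[0],p[1],.05),cs)[0]-us,proj('scene',(p[0],p[1],.075),cc)[0]-uc]
  p=fsolve(f,(.645,.055)); print(us,p)
c=np.array([*p,0])
for n,cl in(('side',cs),('scene',cc)):
  print(n,[proj(n,c+sx*.017*BX+sy*.025*BY+[0,0,z],cl).round(1).tolist() for sx in(-1,1) for sy in(-1,1) for z in(.006,.086)])
go((c[0],c[1],.066),.61)
"
```

```text
[ 22  26  25  41 616]
344.0 [0.64190649 0.05711346]
344.0 [0.64377939 0.05946901]
side [[345.7, 266.5], [346.0, 240.8], [331.2, 255.1], [331.0, 229.5], [356.6, 259.6], [357.4, 233.9], [342.1, 248.4], [342.3, 222.8]]
scene [[323.8, 275.1], [324.1, 252.5], [340.8, 270.3], [341.7, 247.8], [328.8, 283.3], [329.3, 260.6], [346.0, 278.4], [347.2, 255.7]]
t 8.2 grasp [0.5323 0.0585 0.4169] q [ 0.06 -0.06  1.68  0.    1.52  1.58]
mm [ 25.5   5.8 377.6] deg [ 0.2 34.5 -0.6] ROW [0.034  0.0078 0.5035] [ 0.0006  0.0959 -0.0018]
```

{"name": "send_rows", "arguments": {
  "increments": [
    [[-0.06,0,0.03,0,0,0,0],[-0.11,0,0.08,0,0,0,0],[-0.12,0,0.15,0,0,0,0],[-0.12,0.003,0.22,0,0,0,0],[-0.12,0.006,0.28,0,0,0,0]]
  ]
}}

```text
t: 8.7
tcp_pos: [0.4437, 0.0494, 0.3506]
orientation: [[0.999, 0.052, 0.003], [0.052, -0.999, 0.0], [0.003, 0.0, -1.0]]
ft_force: [0.5, 0.4, -0.0]
finger_gap: 0.0878
gripper_force: 0.0
```

```bash
python3 -c "
from h import *
G=np.array([.643,.058,.066]); go(G-.2*rot(.61)[:,2],.61)
"
```

```text
t 8.7 grasp [0.4442 0.0495 0.2036] q [ 0.06 -0.14  2.13 -0.    1.14  1.57]
mm [0.7 4.1 0.1] deg [ 0.2 34.8 -0.6] ROW [0.0009 0.0055 0.0002] [ 0.0006  0.0966 -0.0018]
```

{"name": "send_rows", "arguments": {
  "increments": [
    [[0,0.0055,0,0,0.024,0,0],[0,0.0055,0,0,0.048,0,0],[0,0.0055,0,0,0.072,0,0],[0,0.0055,0,0,0.0966,-0.0018,0],[0,0.0055,0,0,0.0966,-0.0018,0]]
  ]
}}

```text
t: 9.2
tcp_pos: [0.4431, 0.0452, 0.3506]
orientation: [[0.819, 0.062, 0.57], [0.053, -0.998, 0.033], [0.571, 0.003, -0.821]]
ft_force: [-1.2, -0.5, -0.1]
finger_gap: 0.0882
gripper_force: 0.0
```

```bash
python3 -c "
from h import *
G=np.array([.643,.058,.066]); go(G,.61)
im=snap('wrist','w5'); c=cal('wrist')
C=np.array([.643,.058,0])
print([proj('wrist',C+sx*.017*BX+sy*.025*BY+[0,0,.086],c).round(1).tolist() for sx in(-1,1) for sy in(-1,1)])
"
```

```text
t 9.2 grasp [0.5268 0.0501 0.2299] q [ 0.04 -0.33  2.34  0.02  0.52  1.54]
mm [  1.7  -0.7 201. ] deg [0.2 0.1 0.1] ROW [ 0.0022 -0.0009  0.268 ] [0.0005 0.0004 0.0002]
[[351.7, 219.9], [296.9, 220.0], [350.7, 186.2], [297.8, 186.2]]
```

View pics/w5.png

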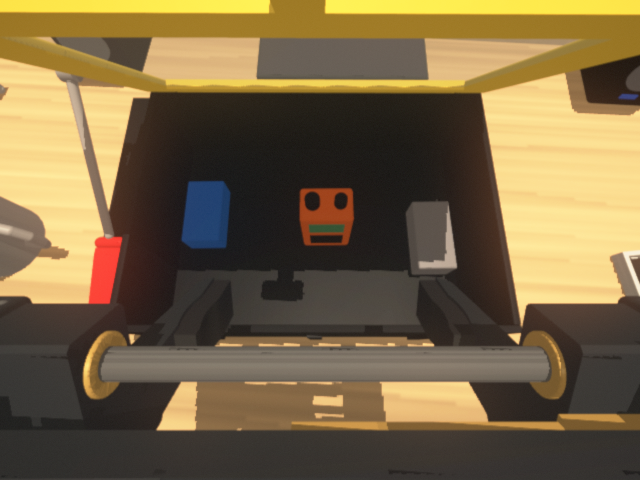

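The wrist view shows the radio top at columns 300–353, about 2 px right of the prediction. The battery and adapter are well clear of it. I'll move in along the tool axis.

{"name": "send_rows", "arguments": {
  "increments": [
    [[0.002,0.0015,0.055,0,0,0,0],[0.002,0.0015,0.11,0,0,0,0],[0.002,0.0015,0.165,0,0,0,0],[0.002,0.0015,0.21,0,0,0,0],[0.002,0.0015,0.24,0,0,0,0]]
  ]
}}

```text
t: 9.75
tcp_pos: [0.5493, 0.0503, 0.2017]
orientation: [[0.823, 0.062, 0.564], [0.053, -0.998, 0.033], [0.565, 0.003, -0.825]]
ft_force: [-0.4, 0.0, 0.1]
finger_gap: 0.088
gripper_force: 0.0
```

```bash
python3 -c "
from h import *
G=np.array([.643,.0565,.066]); go(G,.61); print(read_state()['ft_force'])
"
```

```text
t 9.75 grasp [0.6323 0.0551 0.0804] q [0.04 0.13 2.26 0.05 0.15 1.5 ]
mm [-0.6 -0.3 18. ] deg [0.2 0.5 0. ] ROW [-0.0008 -0.0004  0.024 ] [0.0005 0.0015 0.0001]
[-0.44177412  0.02206311  0.13943828]
```

{"name": "send_rows", "arguments": {
  "increments": [
    [[0,0,0.012,0,0,0,0],[0,0,0.024,0,0,0,0.1],[0,0,0.024,0,0,0,0.25],[0,0,0.024,0,0,0,0.5],[0,0,0.024,0,0,0,0.75]]
  ]
}}

```text
t: 10.25
tcp_pos: [0.5583, 0.0508, 0.1908]
orientation: [[0.819, 0.063, 0.571], [0.053, -0.998, 0.033], [0.572, 0.003, -0.82]]
ft_force: [-0.2, -0.2, -0.5]
finger_gap: 0.0583
gripper_force: 0.0
```

{"name": "send_rows", "arguments": {
  "increments": [
    [[0,0,0,0,0,0,0.75],[0,0,0,0,0,0,0.75],[0,0,0,0,0,0,0.75],[0,0,0,0,0,0,0.75],[0,0,0,0,0,0,0.75]]
  ]
}}

```text
t: 10.75
tcp_pos: [0.5585, 0.0508, 0.1906]
orientation: [[0.819, 0.062, 0.571], [0.053, -0.998, 0.033], [0.572, 0.003, -0.82]]
ft_force: [-3.8, -0.3, 7.3]
finger_gap: 0.0501
gripper_force: 30.0
```

```bash
python3 -c "
from h import *
G=np.array([.643,.0565,.066]); go(G,.61)
O=read_state()['orientation']; print((O.T@np.array([0,0,.08])/.75).round(4),(O.T@np.array([0,0,.03])/.75).round(4))
"
```

```text
t 10.75 grasp [0.6424 0.0556 0.07  ] q [0.04 0.17 2.25 0.07 0.12 1.49]
mm [-1.9 -0.3  3.7] deg [0.2 0.1 0. ] ROW [-0.0026 -0.0004  0.0049] [0.0005 0.0002 0.0001]
[ 0.061   0.0004 -0.0875] [ 0.0229  0.0001 -0.0328]
```

{"name": "send_rows", "arguments": {
  "increments": [
    [[0.005,0,-0.02,0,0,0,0.75],[0.01,0,-0.05,0,0,0,0.75],[0.012,0,-0.09,0,0,0,0.75],[0.012,0,-0.14,0,0,0,0.75],[0.012,0,-0.18,0,0,0,0.75]]
  ]
}}

```text
t: 11.25
tcp_pos: [0.4871, 0.0468, 0.3057]
orientation: [[0.821, 0.063, 0.567], [0.053, -0.998, 0.033], [0.568, 0.003, -0.823]]
ft_force: [0.2, -1.0, -2.0]
finger_gap: 0.0497
gripper_force: 30.0
```

{"name": "send_rows", "arguments": {
  "increments": [
    [[0,0,-0.03,0,0,0,0.75],[0,0,-0.06,0,0,0,0.75],[0,0,-0.08,0,0,0,0.75],[0,0,-0.08,0,0,0,0.75]]
  ]
}}

```text
t: 11.65
tcp_pos: [0.4539, 0.0449, 0.3562]
orientation: [[0.818, 0.063, 0.571], [0.053, -0.998, 0.033], [0.572, 0.003, -0.82]]
ft_force: [-0.8, 0.6, -1.7]
finger_gap: 0.0499
gripper_force: 30.0
```

```bash
python3 -c "
from h import *
T=np.array([.5867,-.3547,.15]); go(T,.61); go(T*[1,1,0]+[0,0,.071],.61)
im=snap('side','s6'); cv2.imwrite('pics/v6.png',im[:,:,::-1])
"
```

```text
t 11.65 grasp [0.5379 0.0497 0.2357] q [ 0.04 -0.31  2.32  0.02  0.53  1.53]
mm [-30.7 406.9  84.8] deg [0.2 0.  0.1] ROW [-0.041   0.5425  0.1131] [0.0005 0.0001 0.0002]
t 11.65 grasp [0.5379 0.0497 0.2357] q [ 0.04 -0.31  2.32  0.02  0.53  1.53]
mm [-75.9 406.6 149.6] deg [0.2 0.  0.1] ROW [-0.1013  0.5422  0.1994] [0.0005 0.0001 0.0002]
```

View pics/v6.png

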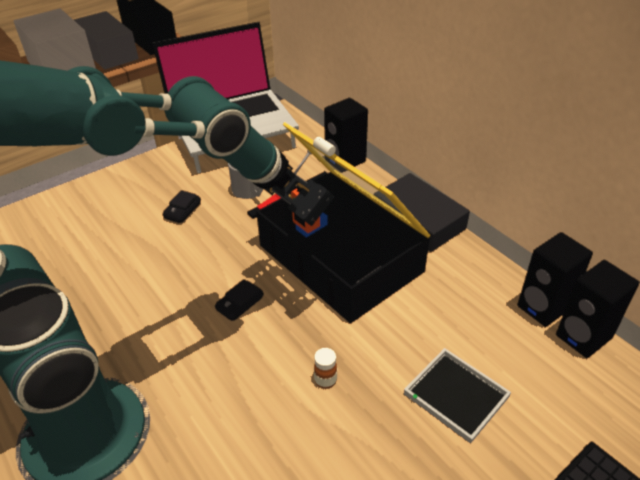

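The radio is out of the bin with the lid propped, and the path to the tray at (457,393) is clear.

{"name": "send_rows", "arguments": {
  "increments": [
    [[0,0.03,0,0,0,0,0.75],[0,0.08,0,0,0,0,0.75],[0,0.14,0,0,0,0,0.75],[0,0.2,0,0,0,0,0.75],[0,0.26,0,0,0,0,0.75]]
  ]
}}

```text
t: 12.2
tcp_pos: [0.4663, -0.1514, 0.3537]
orientation: [[0.821, 0.063, 0.568], [0.053, -0.998, 0.034], [0.569, 0.002, -0.823]]
ft_force: [0.5, 0.1, -2.6]
finger_gap: 0.0497
gripper_force: 30.0
```

{"name": "send_rows", "arguments": {
  "increments": [
    [[0,0.05,0,0,0,0,0.75],[0.01,0.1,0.01,0,0,0,0.75],[0.02,0.15,0.01,0,0,0,0.75],[0.02,0.2,0.015,0,0,0,0.75],[0.025,0.25,0.015,0,0,0,0.75]]
  ]
}}

```text
t: 12.7
tcp_pos: [0.4998, -0.3372, 0.3542]
orientation: [[0.822, 0.062, 0.566], [0.051, -0.998, 0.035], [0.567, 0.001, -0.824]]
ft_force: [0.6, -0.4, -2.2]
finger_gap: 0.0497
gripper_force: 30.0
```

```bash
python3 -c "
from h import *
print(read_state()['finger_gap'])
T=np.array([.5867,-.3547,.15]); go(T,.61); go(T*[1,1,0]+[0,0,.075],.61)
"
```

```text
0.04966296346505642
t 12.7 grasp [ 0.583  -0.332   0.2332] q [-0.75  0.05  2.    0.65  0.76  0.35]
mm [-46.3  23.   69.8] deg [ 0.1  0.4 -0.1] ROW [-0.0618  0.0307  0.0931] [ 0.0002  0.0011 -0.0002]
t 12.7 grasp [ 0.583  -0.332   0.2332] q [-0.75  0.05  2.    0.65  0.76  0.35]
mm [-88.9  23.  131.6] deg [ 0.1  0.4 -0.1] ROW [-0.1185  0.0306  0.1754] [ 0.0002  0.0011 -0.0002]
```

{"name": "send_rows", "arguments": {
  "increments": [
    [[-0.02,0.015,0.03,0,0,0,0.75],[-0.04,0.03,0.06,0,0,0,0.75],[-0.06,0.03,0.09,0,0,0,0.75],[-0.085,0.03,0.125,0,0,0,0.75],[-0.1,0.03,0.15,0,0,0,0.75]]
  ]
}}

```text
t: 13.2
tcp_pos: [0.5028, -0.3577, 0.2173]
orientation: [[0.823, 0.062, 0.565], [0.051, -0.998, 0.035], [0.566, -0.0, -0.824]]
ft_force: [-0.1, 0.5, -2.2]
finger_gap: 0.0495
gripper_force: 30.0
```

{"name": "send_rows", "arguments": {
  "increments": [
    [[0,0,0,0,0,0,0.75],[0,0,0,0,0,0,0.75]]
  ]
}}

```text
t: 13.4
tcp_pos: [0.5039, -0.3581, 0.2207]
orientation: [[0.821, 0.062, 0.567], [0.052, -0.998, 0.034], [0.568, 0.001, -0.823]]
ft_force: [0.4, 0.6, -2.4]
finger_gap: 0.0498
gripper_force: 30.0
```

```bash
python3 -c "
from h import *
T=np.array([.5867,-.3547,.07]); go(T,.61); print(read_state()['ft_force'])
im=snap('side','s7'); cv2.imwrite('pics/v7.png',cv2.resize(im[290:470,330:550,::-1],(733,600)))
"
```

```text
t 13.4 grasp [ 0.5873 -0.353   0.0997] q [-0.78  0.25  2.06  0.88  0.58  0.04]
mm [-18.2   1.9  24.1] deg [ 0.1  0.3 -0. ] ROW [-0.0243  0.0025  0.0321] [ 0.0003  0.0009 -0.0001]
[ 0.39184855  0.62268332 -2.36371009]
```

View pics/v7.png

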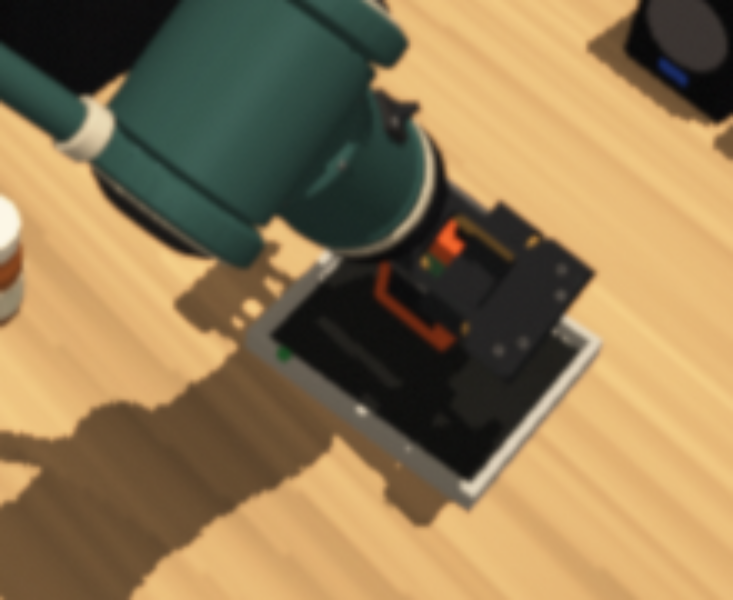

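The radio hangs above the tray floor at about (415,310) in the crop, inside the rim. I'll lower it slowly.

{"name": "send_rows", "arguments": {
  "increments": [
    [[-0.006,0.0015,0.009,0,0.0005,0,0.75],[-0.012,0.0015,0.018,0,0.001,0,0.75],[-0.0195,0.0015,0.0285,0,0.001,0,0.75],[-0.0195,0.0015,0.0285,0,0.001,0,0.75],[-0.0195,0.0015,0.0285,0,0.001,0,0.75]]
  ]
}}

```text
t: 13.95
tcp_pos: [0.5042, -0.3592, 0.196]
orientation: [[0.817, 0.062, 0.574], [0.053, -0.998, 0.034], [0.575, 0.002, -0.818]]
ft_force: [0.3, 0.3, -2.9]
finger_gap: 0.0499
gripper_force: 30.0
```

{"name": "send_rows", "arguments": {
  "increments": [
    [[-0.0008,0,0.001,0,0,0,0.75],[-0.0015,0,0.002,0,0,0,0.75],[-0.0023,0,0.0033,0,0,0,0.75],[-0.0023,0,0.0033,0,0,0,0.75]]
  ]
}}

```text
t: 14.35
tcp_pos: [0.5045, -0.3595, 0.1936]
orientation: [[0.816, 0.063, 0.575], [0.053, -0.998, 0.033], [0.576, 0.003, -0.818]]
ft_force: [0.0, -0.2, -2.8]
finger_gap: 0.0501
gripper_force: 30.0
```

```bash
python3 -c "
from h import *
T=np.array([.5867,-.3547,.069]); go(T,.61); print(read_state()['ft_force'])
"
```

```text
t 14.35 grasp [ 0.5889 -0.3546  0.0734] q [-0.78  0.3   2.07  0.96  0.55 -0.06]
mm [-3.9  0.5  2.3] deg [ 0.2 -0.2  0.1] ROW [-0.0052  0.0006  0.0031] [ 0.0005 -0.0005  0.0002]
[ 0.04316634 -0.19646168 -2.81782262]
```

{"name": "send_rows", "arguments": {
  "increments": [
    [[-0.0008,0,0.001,0,0,0,0.75],[-0.0015,0,0.002,0,0,0,0.75],[-0.0023,0,0.0033,0,0,0,0.75],[-0.003,0,0.0043,0,0,0,0.75],[-0.003,0,0.0043,0,0,0,0.75]]
  ]
}}

```text
t: 14.85
tcp_pos: [0.5045, -0.3595, 0.1895]
orientation: [[0.816, 0.063, 0.574], [0.053, -0.998, 0.033], [0.575, 0.003, -0.818]]
ft_force: [-0.3, -0.5, -2.0]
finger_gap: 0.0498
gripper_force: 30.0
```

{"name": "send_rows", "arguments": {
  "increments": [
    [[-0.0004,0,0.0006,0,0,0,0.75],[-0.0008,0,0.0011,0,0,0,0.75],[-0.0008,0,0.0011,0,0,0,0.75]]
  ]
}}

```text
t: 15.15
tcp_pos: [0.5046, -0.3596, 0.1892]
orientation: [[0.816, 0.063, 0.575], [0.053, -0.998, 0.033], [0.576, 0.003, -0.817]]
ft_force: [-1.5, 1.9, 3.7]
finger_gap: 0.0497
gripper_force: 30.0
```

Contact: the vertical force went from −2 to +3.7 N. I'll open the fingers and back out along the tool axis.

{"name": "send_rows", "arguments": {
  "increments": [
    [[0,0,0,0,0,0,0.6],[0,0,0,0,0,0,0.3],[0,0,0,0,0,0,0],[0,0,0,0,0,0,0],[0,0,0,0,0,0,0]]
  ]
}}

```text
t: 15.65
tcp_pos: [0.5045, -0.3595, 0.1885]
orientation: [[0.816, 0.062, 0.574], [0.053, -0.998, 0.033], [0.575, 0.003, -0.818]]
ft_force: [-0.1, 0.2, -0.2]
finger_gap: 0.0796
gripper_force: 0.0
```

{"name": "send_rows", "arguments": {
  "increments": [
    [[0,0,0,0,0,0,0],[0,0,-0.03,0,0,0,0],[0,0,-0.07,0,0,0,0],[0,0,-0.12,0,0,0,0],[0,0,-0.17,0,0,0,0]]
  ]
}}

```text
t: 16.15
tcp_pos: [0.4304, -0.3634, 0.2934]
orientation: [[0.817, 0.063, 0.574], [0.053, -0.998, 0.034], [0.575, 0.003, -0.818]]
ft_force: [0.0, 0.4, 0.0]
finger_gap: 0.0881
gripper_force: 0.0
```

{"name": "send_rows", "arguments": {
  "increments": [
    [[0,0,-0.03,0,0,0,0],[0,0,-0.06,0,0,0,0],[0,0,-0.08,0,0,0,0],[0,0,-0.08,0,0,0,0],[0,0,-0.08,0,0,0,0]]
  ]
}}

```text
t: 16.65
tcp_pos: [0.3967, -0.3657, 0.3417]
orientation: [[0.816, 0.062, 0.575], [0.053, -0.998, 0.033], [0.575, 0.003, -0.818]]
ft_force: [0.4, 0.1, 0.0]
finger_gap: 0.0881
gripper_force: 0.0
```

```bash
python3 -c "
from h import *
im=snap('side','s8'); print(read_state()['ft_force'])
C=np.array([.588,-.3547,0]); print([proj('side',C+[0,0,z]).round(0).tolist() for z in(.005,.085)])
cv2.imwrite('pics/v8.png',im[:,:,::-1])
"
```

```text
[ 0.085387   -0.31721323  0.08265153]
[[458.0, 392.0], [463.0, 366.0]]
```

View pics/v8.png

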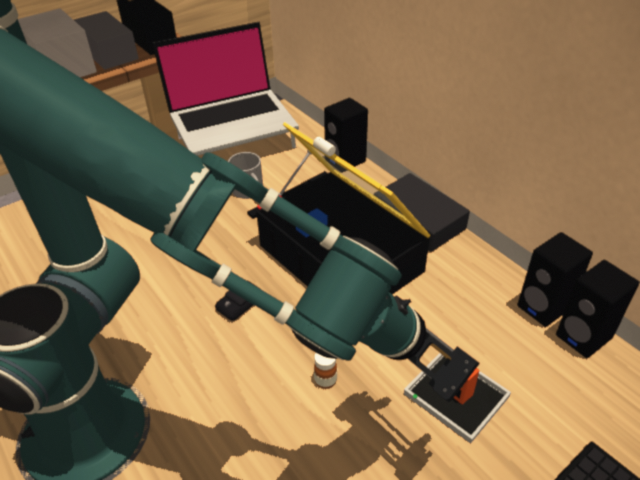

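The radio stands upright at about (466,383) in the middle of the tray. The lid is still propped and the hand is clear, so I'll hand in.

```bash
python3 -c "
from cell import *
print(hand_in())"
```

```text
the job is handed in; nothing more can be done
None
```

The job is handed in (no result was returned): the last picture shows the lid propped on its stay and released, the radio upright in the middle of the tray, and the arm clear.

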